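# Release the latched channel key of a clotting analyser

## Task

One of the four identical channel keys on the front of the small analyser has been left latched down. Feel for it by tapping the keys lightly with a fingertip (the latched one does not give), then press that key firmly until it lets go and comes back up. Do not press any other key home, leave the vials and everything else standing where they are, and finish with the hand clear.

Things in the scene. Friction and masses are not known exactly. Their poses are not given: they have to be found in the camera images.
- unit: small clotting analyser, a white box fixed on the table, 175 mm deep (own x), 250 mm wide (own y), deck at 70 mm height. Origin: centre of its underside on the table; own x points from its front edge (towards the robot) to its back, own z up. Near the front edge of the deck stands a row of four identical square grey keys along own y
- seat_1 (a point): key 1 (own +y end of the row, the robot's left): a point fixed on the analyser where the centre of the key's top lies when that key is fully up: 82 mm over the table, 12 mm over the deck. Same for seats 2 to 4. Caps are 26 x 26 mm, 48 mm centre to centre, and move straight down; all stop hard at 11 mm down
- seat_2 (a point): the same point for key 2. A FREE key (three of the four) yields from 1 N and gives softly, 0.4 N per mm, to 6 mm down at about 3.4 N. There a stiffer step begins that needs about 9 N; beyond it, at 7 mm and about 10 N, the key is pressed home and starts its channel. Let go, it springs back
- seat_3 (a point): the same point for key 3. The LATCHED key (any one of the four) has its top 3 mm under its seat point and does not give under a light tap, up to about 10 N. Pushed on, to about 15 N, it goes 5 to 6 mm further (8 to 9 mm under the seat point), lets go, and follows the finger up to the height of the others
- seat_4 (a point): the same point for key 4 (own -y end of the row). The seat points do not move with the keys
- catch (a joint): hidden catch inside the analyser that holds the latched key, wherever that is: 0 m (0 to 0.001) while it holds; swings out to 0.010 m and stays out once the key has been pressed and has let go
- switch_a (a joint): hidden start switch under one of the three free keys (which one is not told): 0 m at rest, grows to 0.005 m as that key is pressed home; a channel starts at 0.001 m
- switch_b (a joint): hidden start switch under one of the three free keys (which one is not told): 0 m at rest, grows to 0.005 m as that key is pressed home; a channel starts at 0.001 m
- switch_c (a joint): hidden start switch under one of the three free keys (which one is not told): 0 m at rest, grows to 0.005 m as that key is pressed home; a channel starts at 0.001 m
- vial_a: reagent vial with a screw cap, 24 mm across, 45 mm tall, 30 g, loose, standing on the analyser's deck about 100 mm behind the key row. Origin: centre of its underside
- vial_b: a second, equal reagent vial, also loose on the deck behind the keys. Origin: centre of its underside
- cap_a: red tube cap, 17 mm across, 15 mm tall, loose on the table in front of the analyser. Origin: centre of its underside
- cap_b: a second, equal red tube cap. Origin: centre of its underside
- cup: specimen cup with a lid, 60 mm across, 65 mm tall, 110 g, loose, beside the analyser on its key-1 side. Origin: centre of its underside
- tipbox: box of pipette tips with a clear lid, 120 x 85 x 62 mm, 250 g, loose, beside the analyser on its key-4 side. Origin: centre of its underside
- scanner: hand-held barcode scanner lying on the table, about 190 x 62 x 32 mm, 200 g. Origin: on its underside, near the middle

How it is judged:
By the outcome, as a careful person would: the job done as asked, in the order asked, and still so for the second after the job is handed in, with the robot touching nothing.
It also fails if it takes over 46 s, if anything falls off the work surface, if the arm or the gripper's body presses on something with over 40 N, if the wrist force passes 120 N, or if a joint passes its speed limit or range.

## Robot

A 6-joint arm with a two-finger parallel gripper is mounted at the origin on the work surface. World frame = base frame: x ahead of the robot, y to its left, z up, the work surface at z = 0. Lengths are in m, angles in rad, forces in N, time in s.
With the tool pointing down it reaches from about 0.325 to 0.9 m from the base axis. Payload 3.5 kg.
Tool frame: the origin (TCP) lies on the mounting face of the last link; the fingertips stand 173 mm ahead of it and the grasp point (between the pads) lies 155 mm ahead of it; z points along the fingers, y is the line along which they close (so a half turn about z gives the same grasp; the last joint's range is limited). The gripper opens to 85 mm and grips with 20 to 120 N. Pads are 22 mm wide; open, the fingers measure 114 mm over their backs; the gripper's body (76 mm by 85 mm) begins 54 mm behind the grasp point. The pads swing forward as they close: fully open they stand 13 mm farther back than shut.
Start: joints at [1.025, 0.276, -0.026, 1.268, 0, 1.467], TCP at [0.268, 0.565, 0.405] pointing down, gripper open.
Joint ranges: [-3.12, 3.12], [-0.85, 1.88], [-1.08, 1.24], [-1.95, 2.15], [-1.57, 1.53], [-3.14, 3.14]. Speed limits (rad/s): [2.57, 2.57, 3.14, 3.14, 3.14, 3.14].

## Interface

Orientations are given as a unit quaternion [x, y, z, w].
In Python, from plant import manip gives the robot as it stands. The module is installed in compiled form; this text tells all that it offers.
- The arm moves only by the tool servo_tool, never from a script. Its argument "commands" is a list of rows, each a list of 7 numbers: the shift along the world's x, y, z in cm, then the turn, a rotation vector about the world's x, y, z in degrees, then the finger opening in cm, from 0 to 8.54. A call has exactly 10 rows; each row shifts and turns the commanded pose from where the row before left it; what a row does not reach is not made up. A row lasts 1/10 s, in which the tool goes at most 50 mm and 8.59 degrees, less where a joint would pass 70% of its speed; a pose out of reach is approached as far as the arm can. A call with a gripper value outside its range is refused whole. The fingers move at their own pace and stop on an object; the grip force is fixed at half the most. Time passes only in rows, so rows that do not move let the fingers close, or fill a call up. It gives the time, the measured TCP pose, the force, the opening and the grip force at its end, in the units of the state.
- manip.get_state(): the state, without advancing time (a new reading comes with each control period).
- manip.grab_frame(name): name is "side" or "top"; returns the picture (400x640x3 uint8, red, green, blue); there is no depth.
- manip.camera_params(name): a dict with "fovy" (degrees; the focal length in pixels is half the picture's height over the tangent of half this angle, whatever the lens; pixels are square), "cx", "cy" (the principal point, pixels), "T" (4x4, takes a point from camera to world coordinates). Camera axes: x right, y down, z forward; pixel columns grow to the right and rows downward; lengths in m; the calibration is good to about 2 mm. A picture is of the moment at which its call begins. camera_params takes no time and is no camera call.
- manip.close_job(): hands the job in; it is judged then, once.
Trained networks look in the newest picture that a camera, given by its name, has taken for a name from the list of things; names that differ only in an ending like _2 or _b are one class to them, and where a whole thing is asked for, a point or a joint stands for the part that bears it (a point fixed in the world has none). Each returns a list of dicts, best first, with "p" (0 to 1); they miss things now and then, are a little off and sometimes report something else, mostly with a low value. They report only what shows in the picture. A call takes as long as a camera call.
- manip.regions_of(name, camera): "mask" (400x640 bool, what is visible of it).
- manip.landmark_of(name, camera): "at" ([x, y, z] in m, in the coordinates of the camera as it stood for that picture, good to about 4 mm: a listed point, or the origin of a listed thing).
The state is a dict: "t": time; "q": joint angles; "joint_velocities": joint speeds; "tau": joint torques, N m; "tool_pos": TCP position; "ee_rot": TCP orientation; "force": force on the tool from outside, world axes, zero at the start; "wrist_torque": the same for the moment, N m; "gripper_width": finger opening in m; "grip_force": force on a finger pad.
Only numpy, scipy, OpenCV 4.12 (cv2) and the standard library are available. Lean on these libraries where they do the work, as an engineer would, in place of code of your own. Each camera call takes 0.05 s, during which the arm holds its last target. There are 200 camera calls.

## Working session

There is one attempt and no reset: what is moved stays moved. The work goes in short steps, Python scripts to look and compute and a tool call to move; the robot and the scene stay as the last step left them, time stands still between calls to the robot, and variables do not carry over. Pictures are saved under pics/ and viewed, at most 10 in all, crops included, and the job is handed in when it is done.

Besides the shell and the picture viewer there is one more tool, called after "Emit:" by a JSON object that holds its "fn" and its "kwargs", one argument or row to a line. servo_tool: Moves the arm, as the interface text tells. Its arguments: {"type":"object","properties":{"commands":{"type":"array"}},"required":["commands"]}

```bash
mkdir -p pics; cat > h.py <<'E'
from plant import manip
import numpy as np, cv2
def shot(cam,fn):
    im=manip.grab_frame(cam); cv2.imwrite('pics/'+fn,im[:,:,::-1]); return im
def world(cam,p):
    T=np.array(manip.camera_params(cam)['T']); return T[:3,:3]@np.array(p)+T[:3,3]
def lm(name,cam):
    return [(round(d['p'],2),world(cam,d['at']).round(4).tolist()) for d in manip.landmark_of(name,cam)]
def proj(cam,w):
    c=manip.camera_params(cam);T=np.array(c['T']);f=200/np.tan(np.radians(c['fovy'])/2)
    p=T[:3,:3].T@(np.array(w)-T[:3,3]); return (round(c['cx']+f*p[0]/p[2],1),round(c['cy']+f*p[1]/p[2],1))
E
python3 - <<'E'
from h import *
a=shot('top','t1.png');b=shot('side','s1.png')
for cam in('top','side'):
    print(cam,np.round(manip.camera_params(cam)['T'],3).tolist(),manip.camera_params(cam)['fovy'])
    for n in('unit','seat_1','vial_a','cup','tipbox','scanner','cap_a'): 
        try: print(n,lm(n,cam))
        except Exception as e: print(n,e)
print(manip.get_state())
E
```

```text
top [[-0.013, -0.995, 0.101, 0.491], [-1.0, 0.013, 0.004, 0.11], [-0.006, -0.101, -0.995, 0.943], [0.0, 0.0, 0.0, 1.0]] 51.27673032677692
unit [(0.75, [0.6052, 0.1035, -0.0058]), (0.56, [0.5643, 0.0736, 0.0828])]
seat_1 [(0.88, [0.5691, 0.0242, 0.0799]), (0.75, [0.5432, 0.1702, 0.0828]), (0.66, [0.5515, 0.1193, 0.0831]), (0.62, [0.5667, 0.0751, 0.0836])]
vial_a [(0.5, [0.6435, 0.2059, 0.067])]
cup [(0.18, [0.5517, 0.117, 0.0833])]
tipbox [(0.77, [0.6871, -0.0959, 0.0001]), (0.42, [0.5456, 0.167, 0.0841])]
scanner [(0.8, [0.542, 0.4151, -0.0031])]
cap_a [(0.55, [0.4843, 0.1195, 0.0042]), (0.41, [0.5082, 0.0321, 0.001])]
side [[0.902, -0.31, 0.302, 0.33], [-0.432, -0.622, 0.653, -0.456], [-0.015, -0.719, -0.694, 0.677], [0.0, 0.0, 0.0, 1.0]] 54.54722161149804
unit [(0.97, [0.6109, 0.1068, 0.0022])]
seat_1 [(0.96, [0.5561, 0.1248, 0.0851]), (0.91, [0.5636, 0.0776, 0.0841]), (0.58, [0.5752, 0.0226, 0.0809]), (0.47, [0.6862, -0.0975, 0.0048])]
vial_a [(0.71, [0.6513, 0.1517, 0.0735]), (0.59, [0.639, 0.2119, 0.0723]), (0.31, [0.5754, 0.0189, 0.0807])]
cup [(0.71, [0.5364, 0.2746, 0.0014])]
[... 242 characters left out ...]
: array([ 1.02457941e+00,  2.76344007e-01, -2.63439498e-02,  1.26798138e+00,
       -1.50356125e-05,  1.46738920e+00]), 'joint_velocities': array([-4.19881716e-04,  6.61654562e-04,  3.27474089e-05,  9.63257328e-04,
       -2.62427285e-04,  3.59185289e-04]), 'tau': array([-1.29309028e-03, -4.45425117e+01,  2.95543599e+01,  6.39513619e-04,
       -4.16474040e-05,  1.16334138e-05]), 'tool_pos': array([0.26782077, 0.56472278, 0.40477456]), 'ee_rot': array([2.19600443e-01, 9.75589894e-01, 5.77741351e-05, 2.73873686e-05]), 'force': array([ 0.52982716, -0.08364205, -0.40500232]), 'wrist_torque': array([-0.00459572, -0.04994924, -0.03467173]), 'grip_force': 0.0, 'gripper_width': 0.08517501558846978}
```

View pics/t1.png

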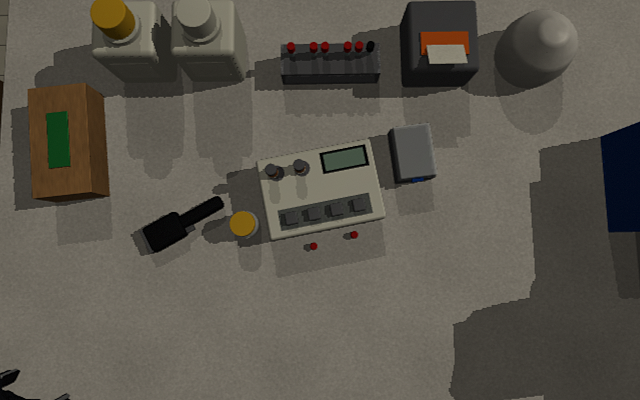

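View pics/s1.png

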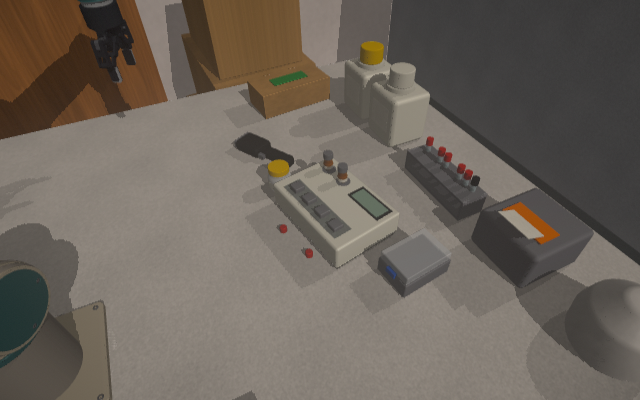

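```bash
python3 - <<'E'
from h import *
P=[]
K=np.array([[.5432,.1702],[.5538,.122],[.5652,.0764],[.572,.0234]])
s=(K[0]-K[3]);print(s,np.linalg.norm(s)/3, np.degrees(np.arctan2(-s[0],s[1])))
y=s/np.linalg.norm(s);c=K.mean(0)
for i in range(4):
    w=c+y*.048*(1.5-i); print(i+1,w.round(4),proj('top',[*w,.082]),proj('side',[*w,.082]))
for n in ['seat_1']:
  for cam in('top','side'):
    for m in manip.regions_of(n,cam): 
        yy,xx=np.nonzero(m['mask']);print(cam,round(m['p'],2),xx.mean().round(1),yy.mean().round(1),len(xx))
E
```

```text
[-0.0288  0.1468] 0.04986613190444102 11.099618548864083
1 [0.5447 0.1687] (np.float64(290.5), np.float64(218.3)) (np.float64(296.1), np.float64(185.3))
2 [0.5539 0.1216] (np.float64(313.2), np.float64(213.5)) (np.float64(308.1), np.float64(196.8))
3 [0.5632 0.0744] (np.float64(335.9), np.float64(208.8)) (np.float64(320.9), np.float64(209.2))
4 [0.5724 0.0273] (np.float64(358.5), np.float64(204.0)) (np.float64(334.6), np.float64(222.4))
top 0.67 321.6 190.1 9549
side 0.79 335.8 211.4 7753
```

The top view shows the keys at about (291,218), (313,213), (336,209) and (359,204). These match the projected seats, and the row is turned about 11°. The vials are at (274,172) and (300,167), and the red caps are on the table in front. The side view agrees to within about 2 px. I'll move over key 1 with the fingers shut, turning tool y along the unit's own x.

Emit:
{"fn": "servo_tool", "kwargs": {
  "commands": [
    [2.7, -3.9, 0, 0, 0, -5.3, 0],
    [2.7, -3.9, 0, 0, 0, -5.3, 0],
    [2.7, -3.9, 0, 0, 0, -5.3, 0],
    [2.7, -3.9, 0, 0, 0, -5.4, 0],
    [2.8, -3.9, 0, 0, 0, -5.4, 0],
    [2.8, -3.9, -1, 0, 0, -5.4, 0],
    [2.8, -3.9, -2, 0, 0, -5.4, 0],
    [2.8, -3.9, -3, 0, 0, -5.4, 0],
    [2.8, -3.9, -3, 0, 0, -5.3, 0],
    [2.8, -4.4, -3, 0, 0, -5.3, 0]
  ]
}}

```text
t: 1.9
tool_pos: [0.5324, 0.1862, 0.2969]
ee_rot: [0.637, 0.771, 0.001, 0.0]
force: [0.6, -0.4, 0.5]
gripper_width: -0.0001
grip_force: 0.0
```

Emit:
{"fn": "servo_tool", "kwargs": {
  "commands": [
    [0, 0, -1, 0, 0, 0, 0],
    [0, 0, -0.5, 0, 0, 0, 0],
    [0, 0, 0, 0, 0, 0, 0],
    [0, 0, 0, 0, 0, 0, 0],
    [0, 0, 0, 0, 0, 0, 0],
    [0, 0, 0, 0, 0, 0, 0],
    [0, 0, 0, 0, 0, 0, 0],
    [0, 0, 0, 0, 0, 0, 0],
    [0, 0, 0, 0, 0, 0, 0],
    [0, 0, 0, 0, 0, 0, 0]
  ]
}}

```text
t: 2.9
tool_pos: [0.5314, 0.1878, 0.2826]
ee_rot: [0.635, 0.772, -0.0, 0.0]
force: [-0.1, -0.6, 0.4]
gripper_width: -0.0004
grip_force: 0.0
```

```bash
python3 - <<'E'
from h import *
a=manip.grab_frame('top');b=manip.grab_frame('side')
A=cv2.resize(a[150:270,240:400],None,fx=4,fy=4,interpolation=cv2.INTER_CUBIC)
B=cv2.resize(b[100:250,230:390],None,fx=4,fy=4,interpolation=cv2.INTER_CUBIC)
cv2.imwrite('pics/t2.png',A[:,:,::-1]);cv2.imwrite('pics/s2.png',B[:,:,::-1])
s=manip.get_state();print(s['t'],s['tool_pos'],s['ee_rot'],s['force'],s['q'])
t=s['tool_pos'].copy();t[2]-=.173;print(proj('side',t),proj('top',t))
E
```

```text
3.0 [0.53145655 0.18770909 0.28251815] [ 6.35245113e-01  7.72310589e-01 -2.55093437e-05 -2.73051679e-05] [-0.91150964 -0.5652018   0.28207785] [ 2.24830271e-01  2.62293924e-01 -3.17975991e-01  9.90600171e-01
  1.20354130e-05  1.60148198e+00]
(np.float64(286.6), np.float64(172.9)) (np.float64(280.1), np.float64(224.2))
```

View pics/s2.png

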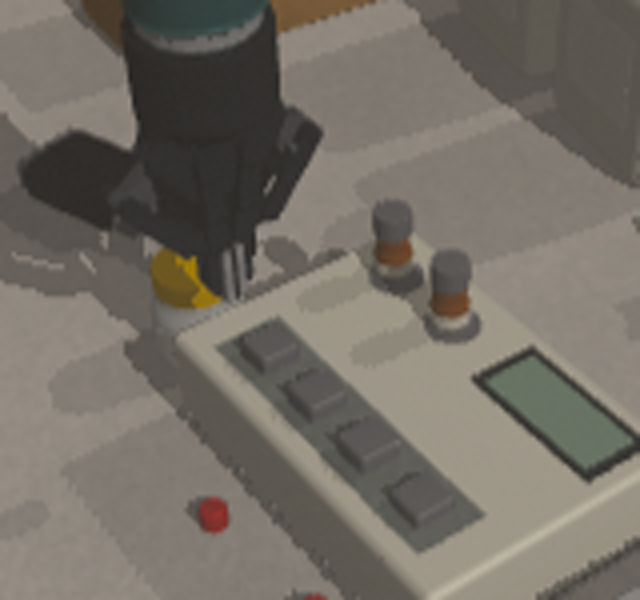

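The shut fingertips show at about full-frame (289,171), beside key 1 at (297,186) and 18 mm short of it because the last rows weren't fully reached. Now I'll move over key 1 and start a slow tap.

Emit:
{"fn": "servo_tool", "kwargs": {
  "commands": [
    [0.7, -1.0, 0, 0, 0, 0, 0],
    [0.6, -0.9, 0, 0, 0, -1, 0],
    [0, 0, -1, 0, 0, 0, 0],
    [0, 0, -1, 0, 0, 0, 0],
    [0, 0, -0.4, 0, 0, 0, 0],
    [0, 0, -0.3, 0, 0, 0, 0],
    [0, 0, -0.2, 0, 0, 0, 0],
    [0, 0, 0, 0, 0, 0, 0],
    [0, 0, 0, 0, 0, 0, 0],
    [0, 0, 0, 0, 0, 0, 0]
  ]
}}

```text
t: 4.0
tool_pos: [0.5445, 0.1689, 0.254]
ee_rot: [0.642, 0.767, 0.0, 0.0]
force: [-1.5, -0.0, 1.9]
gripper_width: 0.0004
grip_force: 0.7
```

Emit:
{"fn": "servo_tool", "kwargs": {
  "commands": [
    [0, 0, -0.1, 0, 0, 0, 0],
    [0, 0, -0.1, 0, 0, 0, 0],
    [0, 0, -0.1, 0, 0, 0, 0],
    [0, 0, 0, 0, 0, 0, 0],
    [0, 0, 0, 0, 0, 0, 0],
    [0, 0, 0, 0, 0, 0, 0],
    [0, 0, 0, 0, 0, 0, 0],
    [0, 0, 0, 0, 0, 0, 0],
    [0, 0, 0, 0, 0, 0, 0],
    [0, 0, 0, 0, 0, 0, 0]
  ]
}}

```text
t: 5.0
tool_pos: [0.5446, 0.1688, 0.2507]
ee_rot: [0.642, 0.767, 0.0, 0.0]
force: [0.2, 0.8, 2.5]
gripper_width: 0.0001
grip_force: 1.4
```

Key 1 gives softly (about 2.5 N at 4 mm down), so it is free. Next, key 2.

Emit:
{"fn": "servo_tool", "kwargs": {
  "commands": [
    [0, 0, 1.0, 0, 0, 0, 0],
    [0, 0, 0.5, 0, 0, 0, 0],
    [0.5, -2.4, 0, 0, 0, 0, 0],
    [0.4, -2.3, 0, 0, 0, 0, 0],
    [0, 0, -0.5, 0, 0, 0, 0],
    [0, 0, -0.5, 0, 0, 0, 0],
    [0, 0, -0.2, 0, 0, 0, 0],
    [0, 0, -0.1, 0, 0, 0, 0],
    [0, 0, -0.1, 0, 0, 0, 0],
    [0, 0, 0, 0, 0, 0, 0]
  ]
}}

```text
t: 6.0
tool_pos: [0.5532, 0.1221, 0.2516]
ee_rot: [0.642, 0.767, -0.0, -0.0]
force: [-0.8, -1.8, 2.1]
gripper_width: -0.0002
grip_force: 1.2
```

Emit:
{"fn": "servo_tool", "kwargs": {
  "commands": [
    [0, 0, -0.05, 0, 0, 0, 0],
    [0, 0, -0.05, 0, 0, 0, 0],
    [0, 0, 0, 0, 0, 0, 0],
    [0, 0, 0, 0, 0, 0, 0],
    [0, 0, 0, 0, 0, 0, 0],
    [0, 0, 0, 0, 0, 0, 0],
    [0, 0, 0, 0, 0, 0, 0],
    [0, 0, 0, 0, 0, 0, 0],
    [0, 0, 0, 0, 0, 0, 0],
    [0, 0, 0, 0, 0, 0, 0]
  ]
}}

```text
t: 7.0
tool_pos: [0.5534, 0.1218, 0.2505]
ee_rot: [0.642, 0.767, 0.0, -0.0]
force: [-1.7, 0.7, 3.0]
gripper_width: -0.0002
grip_force: 1.4
```

Key 2 gives too (3 N at 4.5 mm down). Now key 3.

Emit:
{"fn": "servo_tool", "kwargs": {
  "commands": [
    [0, 0, 1.0, 0, 0, 0, 0],
    [0, 0, 0.5, 0, 0, 0, 0],
    [0.5, -2.4, 0, 0, 0, 0, 0],
    [0.4, -2.3, 0, 0, 0, 0, 0],
    [0, 0, -0.5, 0, 0, 0, 0],
    [0, 0, -0.5, 0, 0, 0, 0],
    [0, 0, -0.2, 0, 0, 0, 0],
    [0, 0, -0.2, 0, 0, 0, 0],
    [0, 0, -0.05, 0, 0, 0, 0],
    [0, 0, 0, 0, 0, 0, 0]
  ]
}}

```text
t: 8.0
tool_pos: [0.5624, 0.0751, 0.2512]
ee_rot: [0.642, 0.767, -0.0, 0.0]
force: [-0.7, -1.6, 3.0]
gripper_width: 0.0003
grip_force: 1.3
```

Emit:
{"fn": "servo_tool", "kwargs": {
  "commands": [
    [0, 0, -0.05, 0, 0, 0, 0],
    [0, 0, -0.03, 0, 0, 0, 0],
    [0, 0, 0, 0, 0, 0, 0],
    [0, 0, 0, 0, 0, 0, 0],
    [0, 0, 0, 0, 0, 0, 0],
    [0, 0, 0, 0, 0, 0, 0],
    [0, 0, 0, 0, 0, 0, 0],
    [0, 0, 0, 0, 0, 0, 0],
    [0, 0, 0, 0, 0, 0, 0],
    [0, 0, 0, 0, 0, 0, 0]
  ]
}}

```text
t: 9.0
tool_pos: [0.5624, 0.0748, 0.2503]
ee_rot: [0.642, 0.767, 0.0, -0.0]
force: [-1.1, 0.9, 3.2]
gripper_width: -0.0001
grip_force: 1.4
```

Key 3 also gives. Now key 4, where I expect resistance at about 3 mm down.

Emit:
{"fn": "servo_tool", "kwargs": {
  "commands": [
    [0, 0, 1.0, 0, 0, 0, 0],
    [0, 0, 0.5, 0, 0, 0, 0],
    [0.5, -2.4, 0, 0, 0, 0, 0],
    [0.4, -2.3, 0, 0, 0, 0, 0],
    [0, 0, -0.5, 0, 0, 0, 0],
    [0, 0, -0.5, 0, 0, 0, 0],
    [0, 0, -0.2, 0, 0, 0, 0],
    [0, 0, -0.1, 0, 0, 0, 0],
    [0, 0, -0.05, 0, 0, 0, 0],
    [0, 0, 0, 0, 0, 0, 0]
  ]
}}

```text
t: 10.0
tool_pos: [0.571, 0.0283, 0.2522]
ee_rot: [0.642, 0.767, -0.001, -0.0]
force: [-2.6, -1.0, 4.9]
gripper_width: 0.0001
grip_force: 2.4
```

Emit:
{"fn": "servo_tool", "kwargs": {
  "commands": [
    [0, 0, -0.05, 0, 0, 0, 0],
    [0, 0, 0, 0, 0, 0, 0],
    [0, 0, 0, 0, 0, 0, 0],
    [0, 0, 0, 0, 0, 0, 0],
    [0, 0, 0, 0, 0, 0, 0],
    [0, 0, 0, 0, 0, 0, 0],
    [0, 0, 0, 0, 0, 0, 0],
    [0, 0, 0, 0, 0, 0, 0],
    [0, 0, 0, 0, 0, 0, 0],
    [0, 0, 0, 0, 0, 0, 0]
  ]
}}

```text
t: 11.0
tool_pos: [0.571, 0.0283, 0.2522]
ee_rot: [0.642, 0.767, -0.001, -0.0]
force: [-3.2, -0.6, 6.3]
gripper_width: 0.0003
grip_force: 3.7
```

Key 4 sits 3 mm down and does not move at 6 N, so it is the latched one. Now I'll press it firmly.

Emit:
{"fn": "servo_tool", "kwargs": {
  "commands": [
    [0, 0, -0.1, 0, 0, 0, 0],
    [0, 0, -0.1, 0, 0, 0, 0],
    [0, 0, -0.1, 0, 0, 0, 0],
    [0, 0, -0.1, 0, 0, 0, 0],
    [0, 0, -0.1, 0, 0, 0, 0],
    [0, 0, -0.1, 0, 0, 0, 0],
    [0, 0, -0.1, 0, 0, 0, 0],
    [0, 0, -0.1, 0, 0, 0, 0],
    [0, 0, 0, 0, 0, 0, 0],
    [0, 0, 0, 0, 0, 0, 0]
  ]
}}

```text
t: 12.0
tool_pos: [0.5711, 0.0283, 0.2456]
ee_rot: [0.642, 0.767, -0.0, 0.0]
force: [-5.7, -0.7, 16.1]
gripper_width: 0.0002
grip_force: 7.7
```

Emit:
{"fn": "servo_tool", "kwargs": {
  "commands": [
    [0, 0, -0.1, 0, 0, 0, 0],
    [0, 0, 0, 0, 0, 0, 0],
    [0, 0, 0, 0, 0, 0, 0],
    [0, 0, 0.3, 0, 0, 0, 0],
    [0, 0, 0.3, 0, 0, 0, 0],
    [0, 0, 0.3, 0, 0, 0, 0],
    [0, 0, 0.3, 0, 0, 0, 0],
    [0, 0, 0, 0, 0, 0, 0],
    [0, 0, 0, 0, 0, 0, 0],
    [0, 0, 0, 0, 0, 0, 0]
  ]
}}

```text
t: 13.0
tool_pos: [0.5715, 0.0281, 0.254]
ee_rot: [0.642, 0.767, 0.0, -0.0]
force: [-0.6, 2.2, 1.3]
gripper_width: -0.0001
grip_force: 0.7
```

The finger still touches key 4 at 1 mm below its seat, with the same reading as free key 1, so the key has come up. Next I'll lift clear and back off.

Emit:
{"fn": "servo_tool", "kwargs": {
  "commands": [
    [0, 0, 0.5, 0, 0, 0, 0],
    [0, 0, 1, 0, 0, 0, 0],
    [0, 0, 2, 0, 0, 0, 0],
    [0, 0, 3, 0, 0, 0, 0],
    [0, 0, 3, 0, 0, 0, 0],
    [-2, -2, 2, 0, 0, 0, 0],
    [-2, -2, 1, 0, 0, 0, 0],
    [-2, -2, 0, 0, 0, 0, 0],
    [-1, -1, 0, 0, 0, 0, 0],
    [0, 0, 0, 0, 0, 0, 0]
  ]
}}

```text
t: 14.0
tool_pos: [0.5004, -0.043, 0.3795]
ee_rot: [0.643, 0.766, -0.0, -0.0]
force: [0.3, -1.1, 0.0]
gripper_width: -0.0003
grip_force: 0.0
```

```bash
python3 - <<'E'
from h import *
b=manip.grab_frame('side');a=shot('top','t3.png')
B=cv2.resize(b[130:280,230:430],None,fx=4,fy=4,interpolation=cv2.INTER_CUBIC)
cv2.imwrite('pics/s3.png',B[:,:,::-1])
for n in('cap_a','cup','vial_a','tipbox'): print(n,lm(n,'side'))
s=manip.get_state();print(s['t'],s['tool_pos'],s['force'],s['joint_velocities'].round(3))
E
```

```text
cap_a [(0.4, [0.4937, 0.121, 0.0034]), (0.4, [0.5113, 0.0311, -0.0015])]
cup [(0.87, [0.5345, 0.2739, 0.0018])]
vial_a [(0.39, [0.6509, 0.1522, 0.0736])]
tipbox [(0.96, [0.6888, -0.0985, 0.0023])]
14.3 [ 0.50204457 -0.04174406  0.37899641] [ 1.10617584  0.39208679 -0.40073715] [-0.001 -0.002 -0.001  0.002 -0.    -0.001]
```

View pics/s3.png

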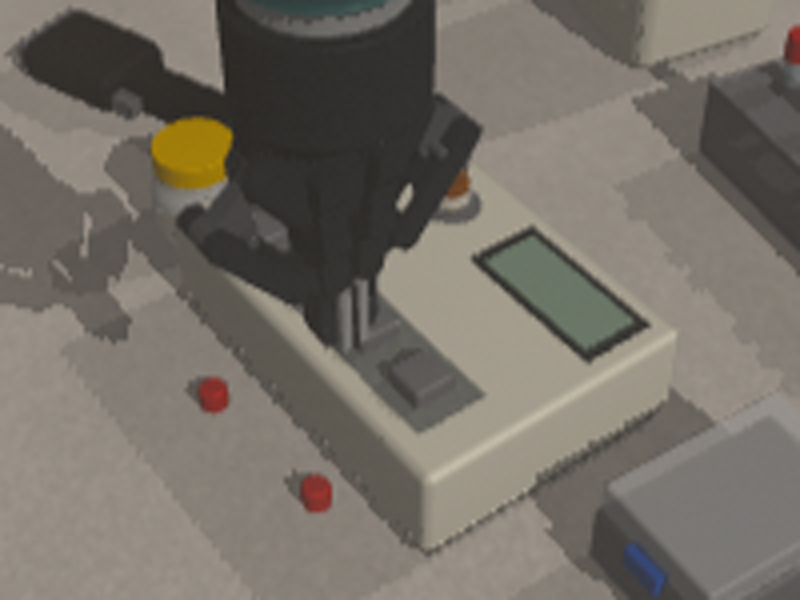

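In the side view, key 4 stands up at crop (420,375), slightly higher than before. The caps, cup and tip box are where they were, and the hand is well above everything. I'm handing in.

```bash
python3 -c "
from plant import manip
print(manip.close_job())"
```

```text
the job is handed in; nothing more can be done
None
```

Key 4 was the latched one: I pressed it at about 16 N, it let go and came back up, the other three keys were only tapped lightly (about 3 N), and the job is handed in with the hand clear.

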